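Open the puncture-repair tin on the carport ledge

ROBOT

A 7-joint arm with a two-finger parallel gripper is mounted at the origin on the work surface. World frame = base frame: x ahead of the robot, y to its left, z up, the work surface at z = 0. Lengths are in m, angles in rad, forces in N, time in s.
With the tool pointing down it reaches from about 0.425 to 0.925 m from the base axis. Payload 6.8 kg.
Tool frame: the origin (TCP) lies between the finger pads; the fingertips stand 14 mm ahead of it and the grasp point (between the pads) lies 5 mm behind it (manip.tip_extent is the z of the fingertips in the tool frame, in m); z points along the fingers, y is the direction in which the jaws open and shut (so a half turn about z gives the same grasp; the last joint's range is limited). The gripper opens to 88 mm and grips with 3 to 60 N. Pads are 20 mm wide; open, the fingers measure 115 mm over their backs; the gripper's body (75 mm by 178 mm) begins 61 mm behind the grasp point.
Start: joints at [-1.33, 0.477, 0.022, 1.555, -0.011, 1.109, -0.083], TCP at [0.231, 0.634, 0.237] pointing down, gripper open.
Joint ranges: [-2.96, 2.96], [-0.34, 2.1], [-1.41, 1.46], [0.24, 2.44], [-1.37, 4.51], [0.17, 1.92], [-2.96, 2.96]. Speed limits (rad/s): [2.39, 2.39, 3.14, 3.14, 3.14, 3.14, 3.14].

INTERFACE

Orientations are given as a unit quaternion [w, x, y, z].
In Python, from bench import monitor, eyes, sign_off, manip gives the robot as it stands.
- The arm moves only by the shell command python3 -m crank 'ROWS' [FORCE]. ROWS is text: rows parted by semicolons, each of 7 numbers parted by spaces: the closure, from 0 (fully open) to 1 (shut), then the shift along the world's x, y, z in mm, then the turn, a rotation vector about the world's x, y, z in rad. In form: grip dx dy dz rx ry rz; .... A call has 1 to 8 rows; each row is the pose to reach, as a shift and turn from the pose commanded when the call began; what a row does not reach only later rows make up. A row lasts 1/8 s, in which the tool goes at most 62.5 mm and 10.7 degrees, less where a joint would pass 70% of its speed; a pose out of reach is approached as far as the arm can. A call with a gripper value outside its range is refused whole. The fingers move at their own pace and stop on an object; FORCE is the grip in N (left out, the last holds). Time passes only in rows, so rows that repeat a pose let the fingers close. It gives the time, the measured TCP pose, the force and the opening at its end, in the units of the state.
- monitor.state(): the state, without advancing time (a new reading comes with each control period).
- eyes.grab_frame(name): name is "scene" or "top" or "wrist"; returns the picture (384x512x3 uint8, red, green, blue); there is no depth.
- eyes.camera_info(name): a dict with "K" (3x3 intrinsics, pixels), "R" (3x3) and "t" (3): a world point X has camera coordinates R X + t; the wrist camera has in their place "T_tool_cam" (4x4, takes a point from camera to tool coordinates, whose origin is the TCP and whose axes are the flange's). Camera axes: x right, y down, z forward; pixel columns grow to the right and rows downward; lengths in m; the calibration is good to about 2 mm. A picture is of the moment at which its call begins: read the wrist's pose just before it. camera_info takes no time and is no camera call.
- sign_off(): hands the job in, once; it reports no verdict.
The state is a dict: "time_s": time; "q": joint angles; "joint_vel": joint speeds; "tau": joint torques, N m; "position": TCP position; "ee_rot": TCP orientation; "wrist_force": force on the tool from outside, world axes, zero at the start; "ft_torque": the same for the moment, N m; "grip_width": finger opening in m.
Only numpy, scipy, OpenCV 4.12 (cv2) and the standard library are available. Lean on these libraries where they do the work, as an engineer would, in place of code of your own. Each camera call takes 0.05 s, during which the arm holds its last target.

TASK

The blue puncture-repair tin stands in its wooden cradle on the ledge. Push the red post of the brass catch fully home towards the tin so that the catch holds the tin's base down, then draw the deep, tight blue lid straight up off the base and stand it upright, mouth down, in the middle of the green mat without dropping it. The base must stay seated in the cradle with the catch home.

Things in the scene. Friction and masses are not known exactly. Their poses are not given: they have to be found in the camera images.
- lid_mid (a point): Centre of the deep blue tin lid with a yellow band, open below: 66 (x) x 52 (y) x 65 mm high, 2 mm walls, 70 g; z up, closed top 32.5 mm above this point. Grasp from above across the 52 mm (fingers along its y), in its upper half: cradle and catch reach 20 mm above the ledge beside it. Starts fully down over the tin's body; sprung ribs grip it (5 to 12 N to pull). Free once raised 60 mm.
- catch_post (a point): Mid-grip of the upright red post (20 mm diameter) of the brass catch, 44 mm above the ledge; post top 60, clear all round above 20 mm. z up, axes parallel to the tin's. It slides level along its -y towards the tin (friction 2 N) to a hard stop and stays where left. Starts 119 to 127 mm from the tin's origin on its +y side; home is 92 mm. Home, its tongue lies 2 mm above the foot.
- tin: Base of the tin: origin at the centre of its underside, z up, 10 mm above the ledge when seated in the fixed wooden cradle (2 mm play). Steel foot 66 (x) x 96 (y) x 4 mm, on it an open aluminium body 58 x 44 x 60 mm, inside the lid at first (lid's rim stands on the foot). 220 g. A fixed lip covers the foot's -y edge; the catch, once home, its +y edge. Unheld, that edge tips up with the lid.
- mat: Flat green mat fixed to the ledge, 140 x 140 x 4 mm; origin at the centre of its underside, on the ledge, z up. The lid stands on it with its centre 36.5 mm above the ledge.

How it is judged:
By the outcome, as a careful person would: the job done as asked, in the order asked, and still so for the second after the job is handed in, with the robot touching nothing.
It also fails if it takes over 58 s, if anything falls off the work surface, if the arm or the gripper's body presses on something with over 40 N, if the wrist force passes 120 N, or if a joint passes its speed limit or range.

## Working session

There is one attempt and no reset: what is moved stays moved. The work goes in short steps, Python scripts to look and compute and a shell command to move; the robot and the scene stay as the last step left them, time stands still between calls to the robot, and variables do not carry over. Pictures are saved under pics/ and viewed, and the job is handed in when it is done.

```bash
ls; mkdir -p pics
python3 - <<'E'
from bench import monitor, eyes, manip
import cv2
print(monitor.state())
for n in ("scene","top","wrist"):
    im=eyes.grab_frame(n); cv2.imwrite(f"pics/a_{n}.png",im[:,:,::-1])
    print(n,eyes.camera_info(n))
print(manip.tip_extent)
E
```

```text
pics
{'time_s': 0.0, 'q': array([-1.3300932 ,  0.47778573,  0.02234484,  1.55642131, -0.01149682,
        1.10929343, -0.08311141]), 'joint_vel': array([-0.00028206,  0.00116019,  0.00038957,  0.001073  ,  0.00095598,
       -0.00183837,  0.0019089 ]), 'tau': array([ 4.76520199e-04, -5.82843983e+01,  1.53473474e+00, -2.72607225e+01,
       -5.44249231e-02,  1.68514007e-02,  1.67750504e-04]), 'position': array([0.23051971, 0.63381735, 0.23570416]), 'ee_rot': array([-8.66396298e-05,  1.73515104e-01,  9.84830806e-01, -8.85547828e-04]), 'wrist_force': array([ 0.51275038, -0.49447938, -0.46443786]), 'ft_torque': array([-0.00315118, -0.02410929, -0.00783748]), 'grip_width': 0.08788802648459347}
scene {'K': array([[353.47058147,   0.        , 252.03190815],
       [  0.        , 353.47058147, 189.67971909],
       [  0.        ,   0.        ,   1.        ]]), 'R': array([[-0.81822979,  0.57486669, -0.00531891],
       [ 0.42184902,  0.59409686, -0.68490315],
       [-0.39056806, -0.56265195, -0.7286147 ]]), 't': array([ 0.40761345, -0.15655752,  1.00974521])}
top {'K': array([[394.81716531,
[... 166 characters left out ...]
65836,  0.01474966],
       [-0.99329889,  0.0197604 , -0.113872  ],
       [ 0.11354164, -0.01710793, -0.99338593]]), 't': array([-0.01182611,  0.52265216,  0.87865804])}
wrist {'K': array([[311.63110334,   0.        , 249.37424373],
       [  0.        , 311.63110334, 191.70524505],
       [  0.        ,   0.        ,   1.        ]]), 'T_tool_cam': array([[ 8.22402433e-04, -9.61044496e-01, -2.76392476e-01,
         7.61924912e-02],
       [ 9.99998438e-01,  1.22279351e-03, -1.27629315e-03,
        -1.66195380e-04],
       [ 1.56454543e-03, -2.76390995e-01,  9.61044000e-01,
        -1.48063838e-01],
       [ 0.00000000e+00,  0.00000000e+00,  0.00000000e+00,
         1.00000000e+00]])}
0.014
```

View pics/a_scene.png

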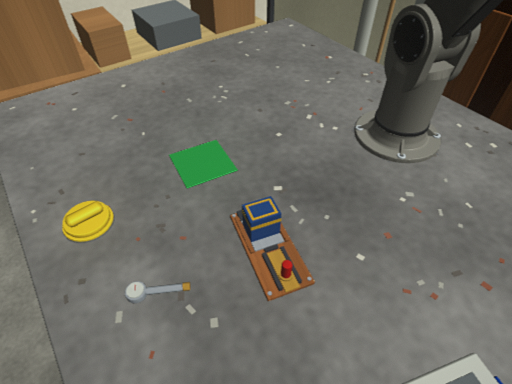

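View pics/a_top.png

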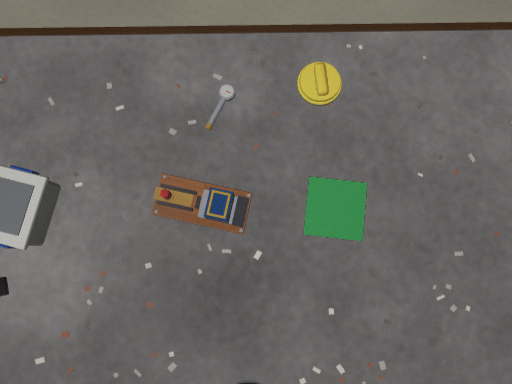

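View pics/a_wrist.png

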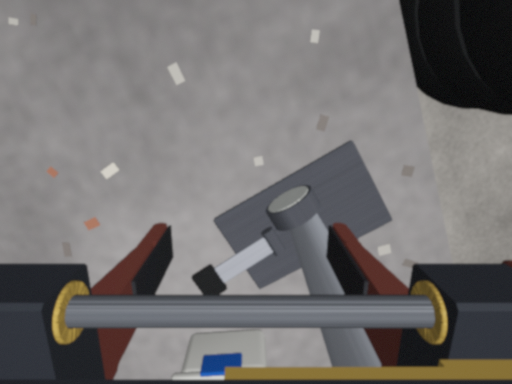

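The scene view shows the lid at about (262,215), the red post at (287,268) and the mat at (203,163). In the top view they are at (218,205), (166,195) and (336,209). The wrist camera sees only other items so far. Next I'll triangulate from these two views.

```bash
cat > h.py <<'E'
import numpy as np, cv2
from bench import eyes, monitor
from scipy.spatial.transform import Rotation as Ro
def cam(n,st=None):
    c=eyes.camera_info(n); K=c["K"]
    if "R" in c: return K,c["R"],c["t"]
    q=np.array(st["ee_rot"]); A=np.eye(4);A[:3,:3]=Ro.from_quat([q[1],q[2],q[3],q[0]]).as_matrix();A[:3,3]=st["position"]
    W=np.linalg.inv(A@c["T_tool_cam"]); return K,W[:3,:3],W[:3,3]
def plane(c,px,z):
    K,R,t=c; d=R.T@np.linalg.inv(K)@[px[0],px[1],1]; o=-R.T@t
    return o+d*(z-o[2])/d[2]
def proj(c,X):
    K,R,t=c; p=K@(R@np.asarray(X)+t); return p[:2]/p[2]
def tri(c1,p1,c2,p2):
    P=[np.array(c[0]@np.c_[c[1],c[2]]) for c in(c1,c2)]
    X=cv2.triangulatePoints(P[0],P[1],np.float64(p1).reshape(2,1),np.float64(p2).reshape(2,1))[:,0]
    X=X[:3]/X[3]; return X,np.linalg.norm(proj(c1,X)-p1),np.linalg.norm(proj(c2,X)-p2)
def mask(im,lo,hi):
    return cv2.inRange(cv2.cvtColor(im,cv2.COLOR_RGB2HSV),lo,hi)
COL=dict(green=((50,100,50),(75,255,255)),red=((0,180,90),(5,255,255)),blue=((105,120,40),(125,255,255)),yellow=((18,120,120),(30,255,255)))
def comps(m,amin=15):
    n,l,s,c=cv2.connectedComponentsWithStats(m)
    return [(s[i].tolist(),c[i].round(1).tolist(),l==i) for i in range(1,n) if s[i][4]>=amin]
E
python3 - <<'E'
from h import *
for n in("scene","top"):
    im=cv2.imread(f"pics/a_{n}.png")[:,:,::-1]
    for k in COL:
        for s,c,m in comps(mask(im,*COL[k])):
            r=cv2.minAreaRect(np.argwhere(m)[:,::-1].astype(np.float32))
            print(n,k,s,c, cv2.boxPoints(r).round(1).tolist(), np.round(r[2],1))
    x0,y0,x1,y1=(140,160,270,245) if n=="top" else (215,180,330,310)
    cv2.imwrite(f"pics/z_{n}.png",cv2.resize(im[y0:y1,x0:x1,::-1],None,fx=5 if n=="top" else 4,fy=5 if n=="top" else 4,interpolation=cv2.INTER_CUBIC))
cs,ct=cam("scene"),cam("top")
E
```

```text
scene green [169, 140, 69, 48, 1940] [202.1, 163.2] [[168.8000030517578, 154.39999389648438], [224.89999389648438, 134.60000610351562], [237.39999389648438, 170.1999969482422], [181.3000030517578, 189.89999389648438]] 70.6
scene red [282, 260, 10, 18, 122] [287.1, 267.7] [[282.0, 260.0], [291.0, 260.0], [291.0, 277.0], [282.0, 277.0]] 90.0
scene blue [242, 196, 39, 31, 258] [261.6, 214.6] [[241.5, 204.39999389648438], [274.29998779296875, 194.10000610351562], [281.5, 216.6999969482422], [248.6999969482422, 227.0]] 72.5
scene blue [249, 202, 25, 15, 229] [260.9, 208.8] [[248.89999389648438, 206.60000610351562], [270.0, 200.10000610351562], [273.20001220703125, 210.6999969482422], [252.10000610351562, 217.1999969482422]] 72.9
scene blue [247, 223, 33, 19, 304] [264.5, 231.7] [[247.0, 231.0], [278.79998779296875, 222.1999969482422], [281.6000061035156, 232.5], [249.8000030517578, 241.3000030517578]] 74.6
scene blue [495, 377, 8, 7, 24] [498.2, 380.0] [[494.5, 377.3999938964844], [496.5, 375.79998779296875], [502.1000061035156, 382.8999938964844], [500.20001220703125, 384.5]] 51.3
scene 
[... 1988 characters left out ...]
8.4
top yellow [297, 62, 45, 43, 1514] [319.0, 82.9] [[297.0, 62.0], [341.0, 62.0], [341.0, 104.0], [297.0, 104.0]] 90.0
top yellow [205, 123, 7, 6, 25] [208.0, 125.6] [[205.0, 127.0], [207.1999969482422, 122.5999984741211], [211.1999969482422, 124.5999984741211], [209.0, 129.0]] 26.6
top yellow [154, 187, 40, 20, 370] [175.5, 197.2] [[153.0, 198.6999969482422], [155.60000610351562, 186.39999389648438], [193.1999969482422, 194.1999969482422], [190.60000610351562, 206.5]] 11.8
top yellow [207, 190, 24, 29, 162] [218.3, 203.8] [[206.10000610351562, 213.89999389648438], [211.8000030517578, 189.39999389648438], [230.3000030517578, 193.6999969482422], [224.60000610351562, 218.1999969482422]] 13.0
```

Run:
```python
from h import *
cs,ct=cam("scene"),cam("top")
for n,a,b in(("lidpanel",(260.9,208.8),(218.1,203.7)),("mat",(202.1,163.2),(335.1,208.4)),("lidtopframe",(261.5,209.2),(218.3,203.8))):
    print(n,tri(cs,a,ct,b))
im=cv2.imread("pics/a_top.png")[:,:,::-1]
h=cv2.cvtColor(im,cv2.COLOR_RGB2HSV)
m=(((h[...,0]<6)|(h[...,0]>172))&(h[...,1]>150)&(h[...,2]>60)).astype(np.uint8)
for s,c,_ in comps(m): print("red",s,c)
# directions: yellow frame box, lid long side
for z in(0.,.01,.02): print(z, plane(ct,(153,198.7),z),plane(ct,(190.6,206.5),z))
a=plane(ct,(203.3,216.2),.075);b=plane(ct,(209.8,187.1),.075);c=plane(ct,(233.1,192.2),.075)
print(a,b,c,np.linalg.norm(b-a),np.linalg.norm(c-b),np.degrees(np.arctan2(*(b-a)[[1,0]])))
```

```text
lidpanel (array([0.51481245, 0.05514253, 0.07954148]), np.float64(0.197642582832377), np.float64(0.14834875872315614))
mat (array([ 0.50722042, -0.21772467, -0.0025866 ]), np.float64(0.12688596363168), np.float64(0.1134807885353652))
lidtopframe (array([0.51427406, 0.05520899, 0.07807365]), np.float64(0.5754000410838375), np.float64(0.4317848093005024))
red [161, 189, 8, 9, 53] [164.3, 193.0]
0.0 [0.53901059 0.21473578 0.        ] [0.51863107 0.12586235 0.        ]
0.01 [0.53772506 0.21235674 0.01      ] [0.51756408 0.12443634 0.01      ]
0.02 [0.53643953 0.20997771 0.02      ] [0.51649709 0.12301034 0.02      ]
[0.48887796 0.08770476 0.075     ] [0.55255311 0.07302413 0.075     ] [0.54027047 0.02215919 0.075     ] 0.06534558440284992 0.05232690703962049 -12.982967149369145
```

View pics/z_top.png

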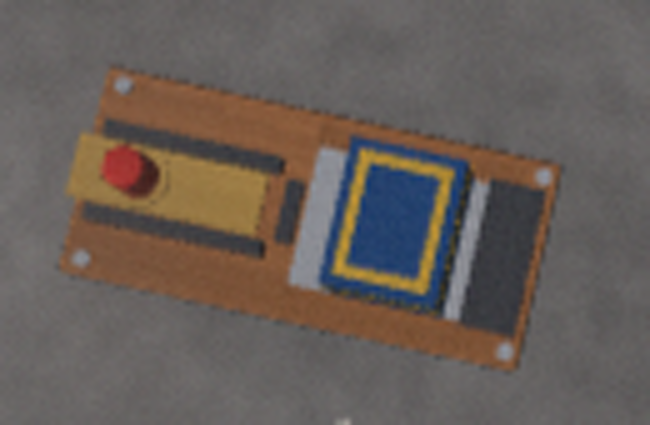

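View pics/z_scene.png

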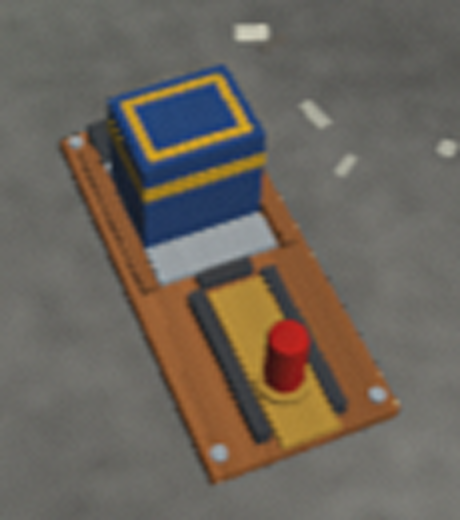

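Run:
```python
from h import *
cs,ct=cam("scene"),cam("top")
p,*e=tri(cs,(287.5,263.3),ct,(164.4,193.6)); print(p,e, plane(ct,(164.4,193.6),.06),plane(cs,(287.5,263.3),.06))
l=np.array([.5147,.0552]); print("lid plane z=.079", plane(ct,(218.1,203.7),.079),plane(cs,(260.9,208.8),.079))
print("mat",plane(ct,(335.1,208.4),.004),plane(cs,(202.1,163.2),.004))
for th in(-12.5,-13):
    y=np.array([-np.sin(np.radians(th)),np.cos(np.radians(th))]);x=np.array([y[1],-y[0]]); d=p[:2]-l; print(th,d@x,d@y)
print(p-monitor.state()["position"])
```

```text
[0.54196776 0.17606227 0.05838885] [np.float64(0.4370742281351998), np.float64(0.29141600989189814)] [0.54222521 0.17530171 0.06      ] [0.54205342 0.17727838 0.06      ]
lid plane z=.079 [0.51512281 0.05497866 0.079     ] [0.51423625 0.05504449 0.079     ]
mat [ 0.50682344 -0.21639856  0.004     ] [ 0.50996552 -0.21077318  0.004     ]
-12.5 0.00046201736948506614 0.1238991739741477
-13 -0.0006192107626252739 0.12389848808422671
[ 0.31138502 -0.45788012 -0.17753197]
```

```bash
python3 -m crank '0 20 -35 0 0 0 0; 0 55 -85 0 0 0 .03; 0 90 -135 0 0 0 .06; 0 125 -185 0 0 0 .09; 0 160 -235 0 0 0 .126; 0 195 -285 0 0 0 .126; 0 225 -330 0 0 0 .126; 0 250 -367 0 0 0 .126'
```

```text
time_s: 1.15
position: [0.4817, 0.265, 0.2366]
ee_rot: [0.0, 0.112, 0.994, -0.0]
wrist_force: [0.8, 0.6, 0.0]
grip_width: 0.0882
```

```bash
python3 -m crank '0 25 -38 0 0 0 0; 0 50 -74 0 0 0 0; 0 60 -89 0 0 0 0; 0 60 -89 0 0 0 0; 0 60 -89 0 0 0 0'
python3 - <<'E'
from h import *
s=monitor.state(); print(s["position"],s["ee_rot"],s["q"])
im=eyes.grab_frame("wrist"); cv2.imwrite("pics/b_wrist.png",im[:,:,::-1])
c=cam("wrist",s)
print("pred post top",proj(c,[.542,.176,.06]),"lid",proj(c,[.5147,.055,.079]))
E
```

```text
time_s: 1.78
position: [0.5397, 0.1804, 0.2364]
ee_rot: [-0.0, 0.11, 0.994, 0.0]
wrist_force: [-0.2, 1.2, -0.4]
grip_width: 0.0874
[0.53966252 0.18041415 0.23643696] [-4.93387650e-04  1.09866681e-01  9.93946158e-01  3.22806816e-04] [-0.59432583  0.30457376  0.20134118  1.82496699 -0.07168876  1.01953447
  0.98622666]
pred post top [246.25216351 179.49099097] lid [123.58900897 183.61161135]
```

View pics/b_wrist.png

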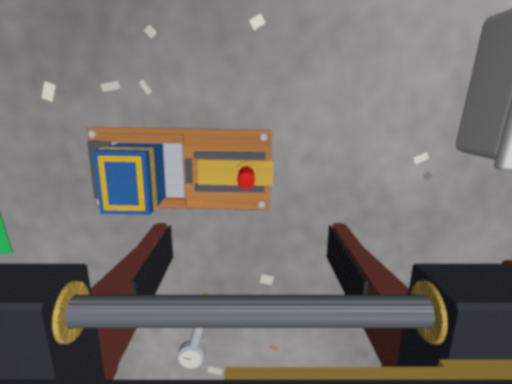

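```bash
cat > w.py <<'E'
from h import *
def reds(im):
    h=cv2.cvtColor(im,cv2.COLOR_RGB2HSV)
    return (((h[...,0]<6)|(h[...,0]>172))&(h[...,1]>170)&(h[...,2]>60)).astype(np.uint8)
E
python3 - <<'E'
from w import *
s=monitor.state(); im=cv2.imread("pics/b_wrist.png")[:,:,::-1]
c=cam("wrist",s)
for b,cc,m in comps(reds(im)):
    print("red",b,cc)
r=im[150:200,220:280]; cv2.imwrite("pics/b_crop.png",cv2.resize(r[:,:,::-1],None,fx=8,fy=8))
for k in("blue","yellow"):
    for b,cc,m in comps(mask(im,*COL[k])):
        r=cv2.minAreaRect(np.argwhere(m)[:,::-1].astype(np.float32)); print(k,b,cc,r, plane(c,r[0],.079))
E
```

```text
red [238, 168, 16, 21, 270] [245.7, 178.0]
blue [115, 144, 50, 59, 469] [155.6, 167.8] ((151.15809631347656, 162.442138671875), (71.40027618408203, 36.7225456237793), 52.969608306884766) [0.5000391 0.0889    0.079    ]
blue [93, 150, 60, 64, 876] [127.1, 177.6] ((122.31724548339844, 181.44161987304688), (66.75848388671875, 55.28771209716797), 85.91438293457031) [0.51233949 0.05454916 0.079     ]
blue [105, 163, 33, 42, 1188] [121.3, 182.9] ((121.12069702148438, 183.4482879638672), (43.43278884887695, 29.232011795043945), 85.2363510131836) [0.51407016 0.05268094 0.079     ]
yellow [109, 148, 25, 1, 25] [121.0, 148.0] ((121.0, 148.0), (24.0, 0.0), 180.0) [0.47987529 0.06433639 0.079     ]
yellow [149, 148, 8, 61, 175] [153.0, 177.4] ((153.0758819580078, 177.91033935546875), (60.291019439697266, 3.321819305419922), 85.2363510131836) [0.51557473 0.08602056 0.079     ]
yellow [99, 156, 45, 54, 713] [122.0, 182.5] ((121.0, 182.5), (53.0, 44.0), 90.0) [0.51310084 0.05288644 0.079     ]
yellow [197, 159, 76, 27, 1595] [232.4, 171.2] ((234.4305877685547, 172.08229064941406), (75.2186279296875, 25.209226608276367), 0.8680514693260193) [0.52751839 0.16743931 0.079     ]
yellow [52, 282, 36, 62, 1004] [65.4, 313.0] ((68.07396697998047, 311.83380126953125), (29.966537475585938, 63.88680648803711), 11.0035400390625) [ 0.64560207 -0.0566377   0.079     ]
yellow [433, 288, 15, 55, 298] [441.6, 316.8] ((440.56341552734375, 314.76556396484375), (54.31352615356445, 12.248863220214844), 86.69812774658203) [0.74201002 0.36019632 0.079     ]
yellow [225, 361, 287, 18, 3352] [383.9, 371.3] ((368.00091552734375, 369.6419982910156), (16.407997131347656, 286.0955810546875), 89.66097259521484) [0.80234085 0.26979393 0.079     ]
```

View pics/b_crop.png

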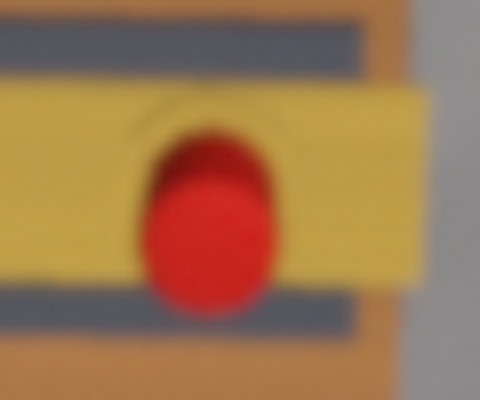

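The wrist view puts the centre of the post's top at (246,181), within 1 px of the prediction. The lid is at (121,183). I'll descend over the post now.

```bash
python3 -m crank '0 2 -2.5 -50 0 0 0; 0 2 -2.5 -100 0 0 0; 0 2 -2.5 -150 0 0 0; 0 2 -2.5 -180 0 0 0; 0 2 -2.5 -195 0 0 0; 0 2 -2.5 -195 0 0 0; 0 2 -2.5 -195 0 0 0' 15
python3 - <<'E'
from h import *
s=monitor.state(); print(s["position"],s["ee_rot"])
E
```

```text
time_s: 2.7
position: [0.5435, 0.1765, 0.0429]
ee_rot: [0.001, 0.111, 0.994, 0.001]
wrist_force: [0.4, -0.5, -0.6]
grip_width: 0.0877
[0.54354872 0.17654081 0.04293605] [8.95169538e-04 1.11003381e-01 9.93819437e-01 6.11777110e-04]
```

Next I'll close on the post.

```bash
python3 -m crank '1 0 0 0 0 0 0; 1 0 0 0 0 0 0; 1 0 0 0 0 0 0; 1 0 0 0 0 0 0; 1 0 0 0 0 0 0; 1 0 0 0 0 0 0; 1 0 0 0 0 0 0' 15
```

```text
time_s: 3.58
position: [0.5427, 0.1759, 0.0416]
ee_rot: [-0.0, 0.111, 0.994, -0.0]
wrist_force: [0.4, -0.4, 0.5]
grip_width: 0.0214
```

```bash
python3 -m crank '1 0 0 0 0 0 0; 1 -1.8 -7.8 0 0 0 0; 1 -3.5 -15.6 0 0 0 0; 1 -5.3 -23.4 0 0 0 0; 1 -6.2 -27.3 0 0 0 0; 1 -6.6 -29.3 0 0 0 0; 1 -6.6 -29.3 0 0 0 0'; python3 -c "
from bench import monitor;s=monitor.state();print(s['position'],s['wrist_force'])"
```

```text
time_s: 4.45
position: [0.5356, 0.1461, 0.0416]
ee_rot: [-0.001, 0.111, 0.994, -0.0]
wrist_force: [-2.7, 0.4, 2.1]
grip_width: 0.0194
[0.53556972 0.14608002 0.04159902] [-2.70616398  0.37163339  2.08694706]
```

```bash
python3 -m crank '1 -.3 -1.5 0 0 0 0; 1 -.7 -3 0 0 0 0; 1 -.7 -3 0 0 0 0; 1 -.7 -3 0 0 0 0'; python3 -m crank '1 -.3 -1.5 0 0 0 0; 1 -.7 -3 0 0 0 0; 1 -.7 -3 0 0 0 0; 1 -.7 -3 0 0 0 0'
```

```text
time_s: 4.95
position: [0.535, 0.1436, 0.0416]
ee_rot: [-0.0, 0.111, 0.994, -0.0]
wrist_force: [-4.6, 2.1, 2.9]
grip_width: 0.0194
time_s: 5.45
position: [0.5349, 0.1433, 0.0416]
ee_rot: [0.0, 0.11, 0.994, 0.001]
wrist_force: [-2.6, 8.9, -2.1]
grip_width: 0.0196
```

```bash
python3 -m crank '1 -.3 -1.5 0 0 0 0; 1 -.7 -3 0 0 0 0; 1 -.7 -3 0 0 0 0; 1 -.7 -3 0 0 0 0'
python3 - <<'E'
from h import *
s=monitor.state(); print(s["position"],s["wrist_force"])
d=s["position"][:2]-np.array([.5147,.0545]); th=np.radians(-12.75)
print(d@[-np.sin(th),np.cos(th)], d@[np.cos(th),np.sin(th)])
E
```

```text
time_s: 5.95
position: [0.5349, 0.1431, 0.0417]
ee_rot: [0.001, 0.109, 0.994, 0.003]
wrist_force: [-0.3, 15.0, -5.7]
grip_width: 0.0196
[0.53490879 0.14310666 0.04167748] [-0.32718397 15.04053175 -5.6832392 ]
0.09088185049560986 0.0001552262934758318
```

It stopped at about 91 mm from the tin, against a nominal 92, and the force is now rising, so this is the hard stop. I'll relax, open, and rise 45 mm. For the lid move, work out the distance next.

```bash
python3 -m crank '1 1.2 5.5 0 0 0 0; 0.45 1.2 5.5 0 0 0 0; 0.45 1.2 5.5 0 0 0 0; 0.45 1.2 5.5 0 0 0 0; 0.45 1.2 5.5 20 0 0 0; 0.45 1.2 5.5 60 0 0 0; 0 1.2 5.5 110 0 0 0; 0 1.2 5.5 150 0 0 0'; python3 -m crank '0 -10 -45 20 0 0 0; 0 -10 -45 35 0 0 0;0 -10 -45 35 0 0 0;0 -10 -45 35 0 0 0'
python3 - <<'E'
from h import *
s=monitor.state(); print(s["position"],s["ee_rot"])
im=eyes.grab_frame("wrist"); cv2.imwrite("pics/c_wrist.png",im[:,:,::-1])
im=eyes.grab_frame("top"); cv2.imwrite("pics/c_top.png",im[:,:,::-1])
c=cam("wrist",s)
print("pred lid",proj(c,[.5147,.0548,.079]))
im=cv2.imread("pics/c_wrist.png")[:,:,::-1]
for k in("blue","yellow"):
    for b,cc,m in comps(mask(im,*COL[k]),300):
        r=cv2.minAreaRect(np.argwhere(m)[:,::-1].astype(np.float32)); print(k,b,cc,r, plane(c,r[0],.079))
E
```

```text
time_s: 6.95
position: [0.5357, 0.1426, 0.1937]
ee_rot: [0.001, 0.112, 0.994, 0.0]
wrist_force: [1.3, 0.7, -0.6]
grip_width: 0.0645
time_s: 7.45
position: [0.5249, 0.0989, 0.2259]
ee_rot: [-0.0, 0.111, 0.994, -0.0]
wrist_force: [1.2, -0.2, -0.6]
grip_width: 0.088
[0.52491231 0.09894067 0.22587689] [-4.57426000e-04  1.10546781e-01  9.93870815e-01 -5.98726151e-05]
pred lid [203.56266199 183.10785818]
blue [174, 148, 55, 67, 757] [202.8, 175.9] ((201.0, 181.0), (66.0, 54.0), 90.0) [0.51210205 0.05290847 0.079     ]
blue [186, 161, 31, 44, 1260] [201.7, 182.4] ((201.0, 182.49998474121094), (42.99999237060547, 29.999996185302734), 90.0) [0.5135605  0.05251509 0.079     ]
yellow [180, 155, 44, 55, 806] [202.4, 181.0] ((201.5, 182.0), (54.0, 43.0), 90.0) [0.5131806  0.05312283 0.079     ]
yellow [241, 157, 78, 28, 1630] [276.3, 169.9] ((279.23797607421875, 171.00567626953125), (77.0257797241211, 26.944740295410156), 1.3639276027679443) [0.51901068 0.12928713 0.079     ]
yellow [52, 282, 36, 62, 1007] [65.4, 313.1] ((67.97545623779297, 311.9118957519531), (30.13014030456543, 64.07767486572266), 11.003541946411133) [ 0.62432004 -0.12997367  0.079     ]
yellow [430, 285, 18, 58, 310] [441.4, 316.3] ((439.658935546875, 313.0096130371094), (57.73366165161133, 13.347311019897461), 83.9909896850586) [0.71528539 0.27152778 0.079     ]
yellow [225, 361, 287, 18, 3497] [381.6, 371.6] ((367.9999694824219, 369.4999694824219), (285.99993896484375, 16.999996185302734), -0.0) [0.77570397 0.18509743 0.079     ]
```

View pics/c_wrist.png

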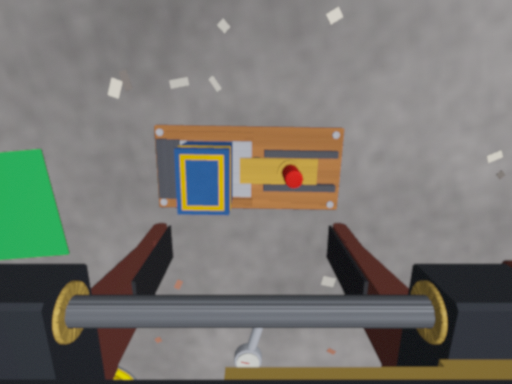

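```bash
python3 -m crank '0 -5 -22 0 0 0 0; 0 -10.5 -45 0 0 0 0; 0 -10.5 -45 -50 0 0 0; 0 -10.5 -45 -100 0 0 0; 0 -10.5 -45 -140 0 0 0; 0 -10.5 -45 -160 0 0 0; 0 -10.5 -45 -169 0 0 0; 0 -10.5 -45 -169 0 0 0'; python3 -c "
from bench import monitor;s=monitor.state();print(s['position'],s['wrist_force'],s['q'])"
```

```text
time_s: 8.55
position: [0.5145, 0.0532, 0.0572]
ee_rot: [-0.001, 0.111, 0.994, -0.0]
wrist_force: [-1.0, -0.0, 0.1]
grip_width: 0.0876
[0.51445139 0.05324008 0.05720249] [-1.02194993 -0.0459139   0.14413306] [-0.37894775  0.48111551  0.19317704  2.07893851 -0.15879915  0.5962371
  1.27300796]
```

```bash
python3 -m crank '1 0 0 0 0 0 0; 1 0 0 0 0 0 0; 1 0 0 0 0 0 0; 1 0 0 0 0 0 0; 1 0 0 0 0 0 0; 1 0 0 0 0 0 0' 40
```

```text
time_s: 9.3
position: [0.5149, 0.0532, 0.058]
ee_rot: [0.0, 0.111, 0.994, 0.0]
wrist_force: [-0.9, 0.8, 5.2]
grip_width: 0.0513
```

```bash
python3 -m crank '1 0 0 2 0 0 0; 1 0 0 5 0 0 0; 1 0 0 9 0 0 0; 1 0 0 13 0 0 0; 1 0 0 17 0 0 0; 1 0 0 21 0 0 0; 1 0 0 25 0 0 0; 1 0 0 25 0 0 0'
python3 - <<'E'
from h import *
for n in("scene","wrist"):
    im=eyes.grab_frame(n)
    if n=="scene": im=cv2.resize(im[170:310,200:340],None,fx=4,fy=4,interpolation=cv2.INTER_CUBIC)
    cv2.imwrite(f"pics/d_{n}.png",im[:,:,::-1])
E
```

```text
time_s: 10.3
position: [0.5147, 0.053, 0.0832]
ee_rot: [0.0, 0.111, 0.994, 0.0]
wrist_force: [-1.8, -1.3, -7.4]
grip_width: 0.0517
```

View pics/d_scene.png

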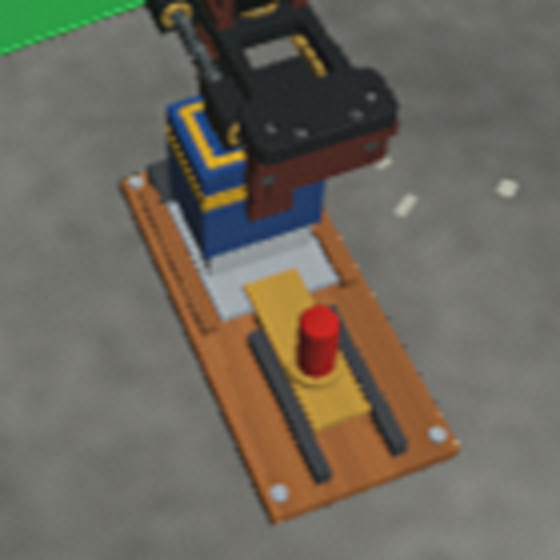

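The crop shows the lid rising in the jaws at about (250,190). The foot stays flat, with the brass tongue over its edge at about (275,285). I'll keep lifting straight up.

```bash
python3 -m crank '1 0 0 6 0 0 0; 1 0 0 13 0 0 0; 1 0 0 20 0 0 0; 1 0 0 27 0 0 0; 1 0 0 34 0 0 0; 1 0 0 41 0 0 0; 1 0 0 48 0 0 0; 1 0 0 56 0 0 0'; python3 -m crank '1 0 0 20 0 0 0; 1 0 0 40 0 0 0; 1 0 0 40 0 0 0; 1 0 0 40 0 0 0'
python3 - <<'E'
from h import *
for n in("scene","wrist","top"):
    s=monitor.state()
    im=eyes.grab_frame(n)
    if n=="wrist":
        print(s["position"],s["ee_rot"]); c=cam("wrist",s); g=mask(im,*COL["green"]); 
        for b,cc,m in comps(g,100): print(b,cc)
    if n=="scene": im=cv2.resize(im[130:310,150:340],None,fx=3,fy=3,interpolation=cv2.INTER_CUBIC)
    cv2.imwrite(f"pics/e_{n}.png",im[:,:,::-1])
E
```

```text
time_s: 11.4
position: [0.5153, 0.0531, 0.1398]
ee_rot: [0.001, 0.111, 0.994, 0.0]
wrist_force: [-0.4, 0.3, -1.6]
grip_width: 0.0518
time_s: 11.9
position: [0.5144, 0.0531, 0.1783]
ee_rot: [-0.0, 0.111, 0.994, -0.0]
wrist_force: [0.6, 1.4, -1.3]
grip_width: 0.052
[0.5141941  0.0530252  0.17797388] [-5.49506053e-04  1.11149737e-01  9.93803502e-01 -1.82852102e-04]
[0, 156, 85, 125, 8338] [34.9, 219.6]
```

View pics/e_scene.png

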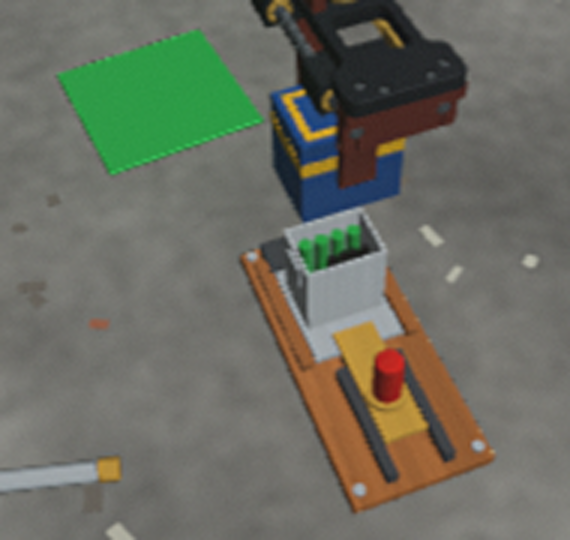

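View pics/e_wrist.png

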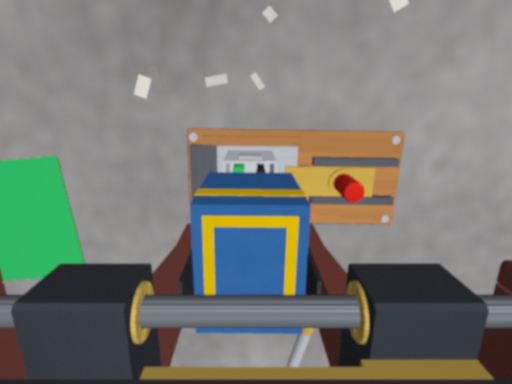

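The lid is free. It is held square in the jaws, with its top near (250,255) in the wrist view, and the base is still seated with the catch home. Next I'll measure the mat more carefully.

Run:
```python
from h import *
for n in("scene","top"):
    im=cv2.imread(f"pics/a_{n}.png")[:,:,::-1]; c=cam(n)
    h=cv2.cvtColor(im,cv2.COLOR_RGB2HSV); m=((h[...,0]>50)&(h[...,0]<80)&(h[...,1]>90)).astype(np.uint8)
    b,cc,mm=max(comps(m),key=lambda x:x[0][4])
    ct=cv2.findContours(mm.astype(np.uint8),cv2.RETR_EXTERNAL,cv2.CHAIN_APPROX_NONE)[0][0]
    q=cv2.approxPolyDP(cv2.convexHull(ct),5,True)[:,0]
    P=np.array([plane(c,x,.004)[:2] for x in q]); print(n,q.tolist(),P.round(4).tolist(),P.mean(0))
    if len(P)==4: print(np.linalg.norm(P-np.roll(P,1,0),axis=1))
    if len(P)==4:
        # diagonal intersection
        d1=P[2]-P[0];d2=P[3]-P[1]; t=np.linalg.solve(np.c_[d1,-d2],P[1]-P[0]); print(P[0]+t[0]*d1)
```

```text
scene [[216, 140], [237, 170], [186, 187], [169, 155]] [[0.4305, -0.2722], [0.4496, -0.1362], [0.585, -0.1583], [0.5664, -0.2908]] [ 0.50785697 -0.21436857]
[0.13714768 0.13731087 0.13712971 0.13378157]
[ 0.50874156 -0.21448867]
top [[309, 177], [366, 183], [361, 240], [304, 234]] [[0.5834, -0.1572], [0.5663, -0.2933], [0.431, -0.2741], [0.4479, -0.1404]] [ 0.50715591 -0.21623911]
[0.13659409 0.13709056 0.13666466 0.13481185]
[ 0.50659021 -0.21615004]
```

```bash
python3 -m crank '1 0 -15 0 0 0 0; 1 -1 -50 0 0 0 0; 1 -2 -90 0 0 0 0; 1 -3 -130 0 0 0 0; 1 -4 -170 0 0 0 0; 1 -5 -210 0 0 0 0; 1 -6 -245 0 0 0 0; 1 -6.5 -262 0 0 0 0'; python3 -m crank '1 0 -6.5 0 0 0 0; 1 0 -6.5 -25 0 0 0; 1 0 -6.5 -50 0 0 0; 1 0 -6.5 -75 0 0 0;1 0 -6.5 -85 0 0 0; 1 0 -6.5 -85 0 0 0;1 0 -6.5 -85 0 0 0'
python3 - <<'E'
from h import *
for n in("scene","top"):
    s=monitor.state()
    im=eyes.grab_frame(n)
    if n=="scene": print(s["position"],s["ee_rot"],s["q"])
    im=cv2.resize(im[100:300,130:330] if n=="scene" else im[140:270,140:400],None,fx=3,fy=3,interpolation=cv2.INTER_CUBIC)
    cv2.imwrite(f"pics/f_{n}.png",im[:,:,::-1])
E
```

```text
time_s: 13.05
position: [0.5072, -0.212, 0.1785]
ee_rot: [-0.0, 0.113, 0.994, -0.0]
wrist_force: [0.6, -0.2, -0.8]
grip_width: 0.0518
time_s: 13.92
position: [0.5089, -0.2154, 0.0945]
ee_rot: [0.001, 0.111, 0.994, -0.0]
wrist_force: [-0.2, 0.3, -0.6]
grip_width: 0.0517
[ 0.50892512 -0.21544485  0.09452409] [ 7.29254764e-04  1.11029038e-01  9.93816894e-01 -4.91656866e-05] [ 0.04513356  0.47294149  0.3090788   1.98689274 -0.21424082  0.71111687
  1.83354333]
```

View pics/f_scene.png

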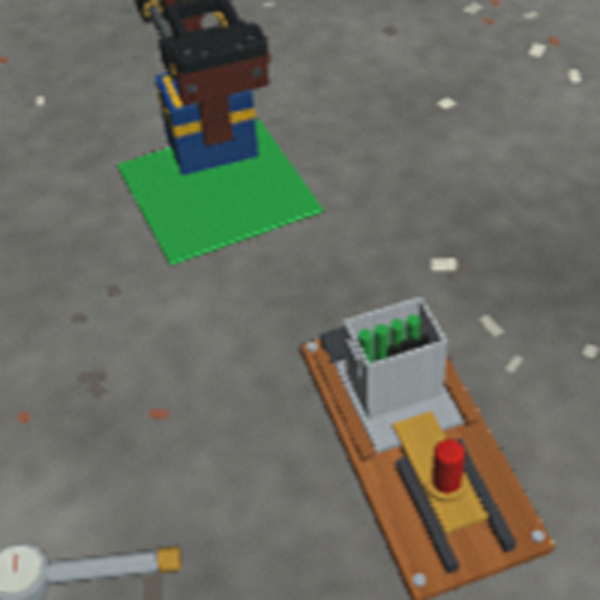

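The crop shows the lid upright above the mat at about (215,120), with no tilt. I'll lower to just above contact and then creep down.

```bash
python3 -m crank '1 -1 0 -15 0 0 0; 1 -1 0 -30 0 0 0; 1 -1 0 -40 0 0 0; 1 -1 0 -43 0 0 0; 1 -1 0 -43 0 0 0; 1 -1 0 -43 0 0 0'; python3 -m crank '1 0 0 -1 0 0 0; 1 0 0 -2 0 0 0; 1 0 0 -2 0 0 0; 1 0 0 -2 0 0 0'; python3 -m crank '1 0 0 -1 0 0 0; 1 0 0 -2 0 0 0; 1 0 0 -2 0 0 0; 1 0 0 -2 0 0 0'
```

```text
time_s: 14.78
position: [0.5075, -0.2156, 0.051]
ee_rot: [0.0, 0.111, 0.994, -0.0]
wrist_force: [-0.2, 0.6, -1.2]
grip_width: 0.0518
time_s: 15.28
position: [0.5072, -0.2154, 0.0487]
ee_rot: [0.0, 0.111, 0.994, 0.0]
wrist_force: [-0.6, 0.1, -1.0]
grip_width: 0.0518
time_s: 15.78
position: [0.5073, -0.2155, 0.048]
ee_rot: [0.0, 0.111, 0.994, 0.0]
wrist_force: [-4.6, 2.6, 14.2]
grip_width: 0.0519
```

The lid touched down at TCP z = 0.048 with 14 N upwards, close to the expected 0.0475. I'll ease off, open, and rise.

```bash
python3 -m crank '1 0 0 1 0 0 0; 1 0 0 1 0 0 0; 0 0 0 1 0 0 0; 0 0 0 1 0 0 0; 0 0 0 1 0 0 0; 0 0 0 1 0 0 0; 0 0 0 1 0 0 0; 0 0 0 1 0 0 0'; python3 -m crank '0 0 0 10 0 0 0; 0 0 0 40 0 0 0; 0 0 0 90 0 0 0; 0 0 0 140 0 0 0; 0 30 -40 160 0 0 0; 0 60 -90 160 0 0 0; 0 90 -140 160 0 0 0; 0 90 -140 160 0 0 0'
python3 - <<'E'
from h import *
s=monitor.state(); print(s["position"])
for n in("scene","top"):
    im=eyes.grab_frame(n); cv2.imwrite(f"pics/g_{n}.png",im[:,:,::-1])
    im=cv2.resize(im[100:300,130:330] if n=="scene" else im[140:270,140:400],None,fx=3,fy=3,interpolation=cv2.INTER_CUBIC)
    cv2.imwrite(f"pics/g_{n}z.png",im[:,:,::-1])
E
```

```text
time_s: 16.77
position: [0.5072, -0.2154, 0.0477]
ee_rot: [-0.0, 0.111, 0.994, 0.0]
wrist_force: [-0.4, -1.1, -0.2]
grip_width: 0.0878
time_s: 17.77
position: [0.5972, -0.3598, 0.2077]
ee_rot: [0.0, 0.113, 0.994, -0.002]
wrist_force: [-0.7, -0.0, -0.1]
grip_width: 0.0877
[ 0.59722921 -0.35984306  0.2076938 ]
```

View pics/g_scenez.png

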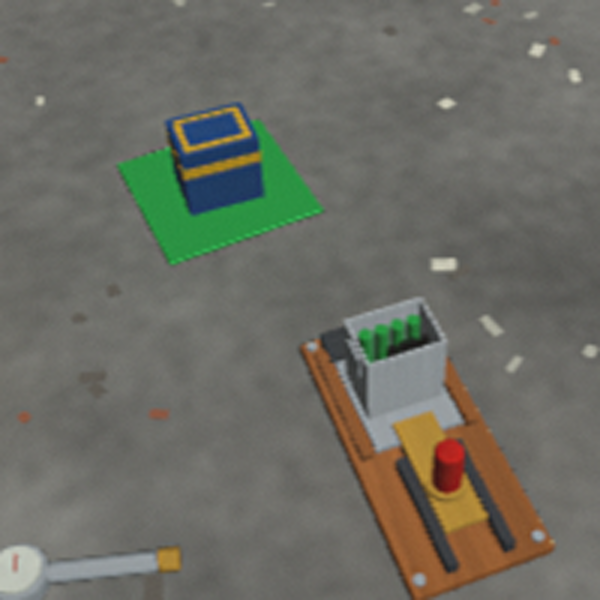

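View pics/g_topz.png

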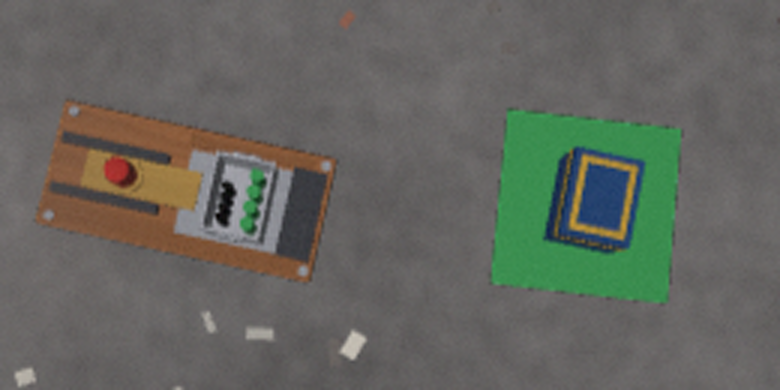

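The lid stands upright on the mat, at about (605,197) in the top crop. The tongue lies over the foot at about (185,185). One numeric check, then I'll sign off.

Run:
```python
from h import *
cs,ct=cam("scene"),cam("top"); r={}
for n,c in(("scene",cs),("top",ct)):
    im=cv2.imread(f"pics/g_{n}.png")[:,:,::-1]
    for b,cc,m in comps(mask(im,*COL["blue"]),100): 
        print(n,b,cc,plane(c,cc,.069))
    h=cv2.cvtColor(im,cv2.COLOR_RGB2HSV)
    m=(((h[...,0]<6)|(h[...,0]>172))&(h[...,1]>150)&(h[...,2]>60)).astype(np.uint8)
    for b,cc,_ in comps(m,30): print("red",b,cc)
p=plane(ct,(140+118/3,140+171/3),.06); d=p[:2]-[.5147,.0545]; th=np.radians(-12.75); print(p,d@[-np.sin(th),np.cos(th)])
```

```text
scene [191, 138, 19, 10, 118] [199.9, 142.6] [ 0.50625151 -0.21420316  0.069     ]
scene [186, 140, 30, 16, 131] [200.6, 149.9] [ 0.51863006 -0.18868748  0.069     ]
scene [191, 155, 26, 16, 267] [203.9, 162.5] [ 0.53475887 -0.14430715  0.069     ]
red [275, 246, 10, 18, 148] [279.2, 254.5]
top [326, 189, 29, 33, 142] [337.3, 207.5] [ 0.50257963 -0.20670479  0.069     ]
top [333, 195, 16, 21, 260] [340.6, 205.0] [ 0.50797468 -0.21426529  0.069     ]
red [175, 193, 10, 9, 64] [179.0, 196.8]
[0.53395306 0.14220428 0.06      ] 0.08979079418887509
```

Lid centre (0.507, -0.214) against mat centre (0.5078, -0.2155): within about 2 mm. The catch is home.

```bash
python3 -c "
from bench import sign_off; print(sign_off())"
```

```text
the job is handed in; nothing more can be done
None
```

The job is done and handed in after about 18 s of the 58 s allowed. I gripped the red post and slid it about 33 mm to its hard stop, where the force rose to 15 N with no further travel. Then I drew the lid straight up, carried it over and set it down on the mat, touching down at 14 N before easing off and opening.

Last checks, from the scene and top pictures:
- **Lid:** upright, mouth down, within about 2 mm of the mat's centre and turned about 5° relative to it.
- **Base and catch:** the base looks flat in the cradle, with the brass tongue over its foot.
- **Robot:** the gripper is well clear of everything.

Two measurements disagreed slightly:
- **Post at home:** it measured 90–91 mm from the tin, against the nominal 92 mm. That is within the calibration error.
- **Mat centre:** the two cameras' first estimates were 6 mm apart. Using the mat's corners cut that to about 2–3 mm, and I used a value between the two.

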